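# Lock the T-foot stud in the jeweller's clamping plate

### The arm

A 6-joint arm with a two-finger parallel gripper is mounted at the origin on the work surface. World frame = base frame: x ahead of the robot, y to its left, z up, the work surface at z = 0. Lengths are in m, angles in rad, forces in N, time in s.
With the tool pointing down it reaches from about 0.325 to 0.775 m from the base axis. Payload 5.5 kg.
Tool frame: the origin (TCP) lies between the finger pads; the fingertips stand env.tip_reach ahead of it and the grasp point (between the pads) lies 5 mm behind it (env.tip_reach is the distance from the TCP to the fingertips, in m); z points along the fingers, y is the line along which they close (so a half turn about z gives the same grasp; the last joint's range is limited). The gripper opens to 85 mm and grips with 20 to 120 N. Pads are 22 mm wide; open, the fingers measure 114 mm over their backs; the gripper's body (76 mm by 85 mm) begins 54 mm behind the grasp point. The pads swing forward as they close: fully open they stand 13 mm farther back than shut.
Start: joints at [1.246, 0.091, 1.231, -0, 1.82, -0.057], TCP at [0.159, 0.579, 0.245] pointing down, gripper open.
Joint ranges: [-2.87, 2.87], [-0.86, 2.18], [0.17, 2.46], [-1.51, 4.65], [0.06, 2.69], [-2.65, 2.65]. Speed limits (rad/s): [2.57, 2.57, 3.01, 3.14, 3.14, 3.14].

### API

Orientations are given as a unit quaternion [x, y, z, w].
In Python, from cell import env gives the robot as it stands. The module is installed in compiled form; this text tells all that it offers.
- The arm moves only by the tool move_arm, never from a script. Its argument "series" is a list of rows, each a list of 5 numbers: the shift along the tool's x, y, z in m, then the turn about the tool's z in degrees, then the opening, from -1 (shut) to 1 (fully open). In form: [[tx, ty, tz, spin, hand], ...]. A call has 1 to 20 rows; each row shifts and turns the commanded pose from where the row before left it, along the tool's axes as they then stand; what a row does not reach is not made up. A row lasts 1/8 s, in which the tool goes at most 62.5 mm and 10.7 degrees, less where a joint would pass 70% of its speed; a pose out of reach is approached as far as the arm can. A call with a gripper value outside its range is refused whole. The fingers move at their own pace and stop on an object; "squeeze" is the grip in N (left out, the last holds). Time passes only in rows, so rows that do not move let the fingers close. It gives the time, the measured TCP pose, the force, the opening and the grip force at its end, in the units of the state.
- env.read_state(): the state, without advancing time (a new reading comes with each control period).
- env.grab_frame(name): name is "scene" or "top" or "wrist"; returns a dict with "color" (384x512x3 uint8, blue, green, red), "z_map" (384x512 float32, m along the optical axis (not along the pixel's ray), 0 where there is no reading), "fx", "fy", "cx", "cy" (pixels), "dist_coeffs" ([k1, k2, p1, p2, k3] as OpenCV has them; the pictures are not rectified), "R" (3x3) and "t" (3): a world point X has camera coordinates R X + t. Camera axes: x right, y down, z forward; pixel columns grow to the right and rows downward; lengths in m; the calibration is good to about 2 mm. A picture is of the moment at which its call begins.
- env.close_job(): hands the job in; it is judged then, once.
The state is a dict: "clock": time; "q": joint angles; "joint_velocities": joint speeds; "tau": joint torques, N m; "position": TCP position; "ee_rot": TCP orientation; "force": force on the tool from outside, world axes, zero at the start; "wrist_torque": the same for the moment, N m; "gripper_width": opening from 0.0 (shut) to 1.0 (fully open); "finger_force": force on a finger pad.
Only numpy, scipy, OpenCV 4.12 (cv2) and the standard library are available. Lean on these libraries where they do the work, as an engineer would, in place of code of your own. Each camera call takes 0.05 s, during which the arm holds its last target. There are 200 camera calls.

### The job

Three steel studs with wooden grips stand on the jeweller's bench. Take the one with the long T-shaped foot, lower its foot through the slot of the aluminium clamping plate until it stands on the bottom, then twist it a quarter turn, either way, so that the foot lies straight across under the slot's lips and is locked; let go and leave it standing there. Leave the other two studs where they stand.

Things in the scene. Friction and masses are not known exactly. Their poses are not given: they have to be found in the camera images.
- tee_stud: The stud to use, upright, about 170 g. Dark steel foot: a bar 54 mm long (its x) x 20 mm wide (its y), 10 mm thick, 12 mm longer than the grip block at each end. Round steel neck 20 mm in diameter up to 42 mm; on top a wooden grip block 30 mm (x) x 16 mm (y), from 42 to 74 mm height. Origin: centre of the foot's underside; z up.
- clamp_plate: Fixed aluminium plate 100 (x) x 150 (y) x 36 mm high. Origin: centre of underside; z up. In its top, centred, a slot 32 wide (x), 90 long (y), closed at the ends; lips 12 thick. Under them a hidden chamber 70 (x) x 110 (y), from its floor at 6 to the lips at 24 mm height, where the T foot turns freely. A seated stud's origin is 6 mm above the plate's. Anywhere along the slot will do.
- round_stud: A stud to leave alone, upright. Round dark steel foot 46 mm in diameter, 10 mm thick, too big for the slot. Round steel neck 20 mm in diameter up to 42 mm; on top a wooden grip block 30 mm (x) x 16 mm (y), from 42 to 74 mm height. Origin: centre of the foot's underside; z up.
- square_stud: A stud to leave alone, upright. Square dark steel foot 28 x 28 mm, 10 mm thick, too short to lock. Round steel neck 20 mm in diameter up to 42 mm; on top a wooden grip block 30 mm (x) x 16 mm (y), from 42 to 74 mm height. Origin: centre of the foot's underside; z up.
There are look-alikes about, which are no part of the job. Several things look just like the clamp_plate: the one meant starts farthest from the robot's base.

How it is judged:
On the way:
1. the T foot is down through the slot, below the lips, still lying along the slot (within 20 degrees) (z of tee_stud in the frame of clamp_plate below 0.012 m and x of tee_stud in the frame of clamp_plate between -0.012 and 0.012 m and y of tee_stud in the frame of clamp_plate between -0.045 and 0.045 m and angle between the x axis of tee_stud and the y axis of clamp_plate, either way round below 0.35 rad), for 0.1 s.
At the end, for the whole second after the job is handed in: The T-foot stud stands on the chamber floor (origin under 12 mm above the plate's), within 12 mm of the slot's centre line and 45 mm of its middle, upright within 8 degrees, foot across the slot within 20 degrees, at rest; the other studs upright within 30 mm of their starts (z of tee_stud in the frame of clamp_plate below 0.012 m and x of tee_stud in the frame of clamp_plate between -0.012 and 0.012 m and y of tee_stud in the frame of clamp_plate between -0.045 and 0.045 m and angle between the x axis of tee_stud and the x axis of clamp_plate, either way round below 0.35 rad and angle between tee_stud's own z axis and vertical below 0.15 rad and linear speed of tee_stud below 0.02 m/s and angular speed of tee_stud below 0.2 rad/s and distance of each of round_stud, square_stud from where it was at the start of the episode below 0.03 m and angle between each of round_stud, square_stud's own z axis and vertical below 0.5 rad); the robot touches nothing.
It fails at once if the round-foot stud is moved by more than 30 mm or tipped over (distance of round_stud from where it was at the start of the episode above 0.03 m or angle between round_stud's own z axis and vertical above 0.5 rad).
It fails at once if the square-foot stud is moved by more than 30 mm or tipped over (distance of square_stud from where it was at the start of the episode above 0.03 m or angle between square_stud's own z axis and vertical above 0.5 rad).
It also fails if it takes over 40 s, if anything falls off the work surface, if the arm or the gripper's body presses on something with over 40 N, if the wrist force passes 120 N, or if a joint passes its speed limit or range.

## Working session

There is one attempt and no reset: what is moved stays moved. The work goes in short steps, Python scripts to look and compute and a tool call to move; the robot and the scene stay as the last step left them, time stands still between calls to the robot, and variables do not carry over. Pictures are saved under pics/ and viewed, at most 10 in all, crops included, and the job is handed in when it is done.

Besides the shell and the picture viewer there is one more tool, called after ">>>" as name(argument=value, ...) on one line, values as JSON. move_arm: Moves the arm, as the interface text tells. Its arguments: {"type":"object","properties":{"series":{"type":"array"},"squeeze":{"type":"number"}},"required":["series"]}

```bash
mkdir -p pics; cat > h.py <<'E'
import numpy as np, cv2
from cell import env
def save(n,f): cv2.imwrite(n,f["color"])
def world(f,u,v,z=None):
    K=np.array([[f["fx"],0,f["cx"]],[0,f["fy"],f["cy"]],[0,0,1]])
    p=cv2.undistortPoints(np.array([[[u,v]]],float),K,np.array(f["dist_coeffs"]))[0,0]
    r=np.array([p[0],p[1],1.]); R=np.array(f["R"]);t=np.array(f["t"])
    if z is None: d=f["z_map"][int(round(v)),int(round(u))]
    else:
        d=(z+ (R.T@t)[2])/(R.T@r)[2]
    return R.T@(r*d-t)
E
python3 - <<'E'
from h import *
import pickle
print(env.tip_reach, env.read_state())
F={n:env.grab_frame(n) for n in("top","scene")}
pickle.dump(F,open("F.pkl","wb"))
for n in F: 
    cv2.imwrite(f"pics/{n}0.png",cv2.resize(F[n]["color"],(800,600),interpolation=cv2.INTER_CUBIC))
E
```

```text
0.014 {'clock': 0.0, 'q': array([ 1.24629516e+00,  9.18488166e-02,  1.23189415e+00,  1.21820668e-05,
        1.81977926e+00, -5.67022041e-02]), 'joint_velocities': array([ 1.10512675e-03,  7.23767231e-04, -7.35965995e-05,  1.90151028e-03,
       -1.06730467e-03, -5.13112319e-04]), 'tau': array([-6.84150145e-04, -4.58731377e+01, -4.18028426e+01, -2.63883048e-04,
        1.16405069e-02,  1.89307121e-05]), 'position': array([0.15868455, 0.57837454, 0.24415218]), 'ee_rot': array([ 1.33498181e-01,  9.91048588e-01, -9.46193503e-04, -1.88575774e-04]), 'force': array([ 0.18609708,  0.40439407, -1.23490691]), 'wrist_torque': array([ 0.03940046, -0.04337527, -0.03027519]), 'finger_force': 0.0, 'gripper_width': 0.999120717379974}
```

View pics/top0.png

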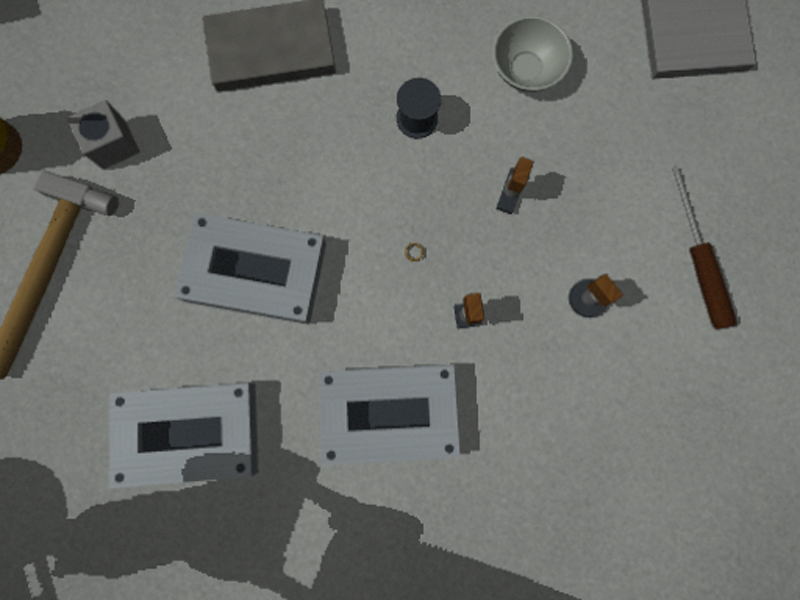

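View pics/scene0.png

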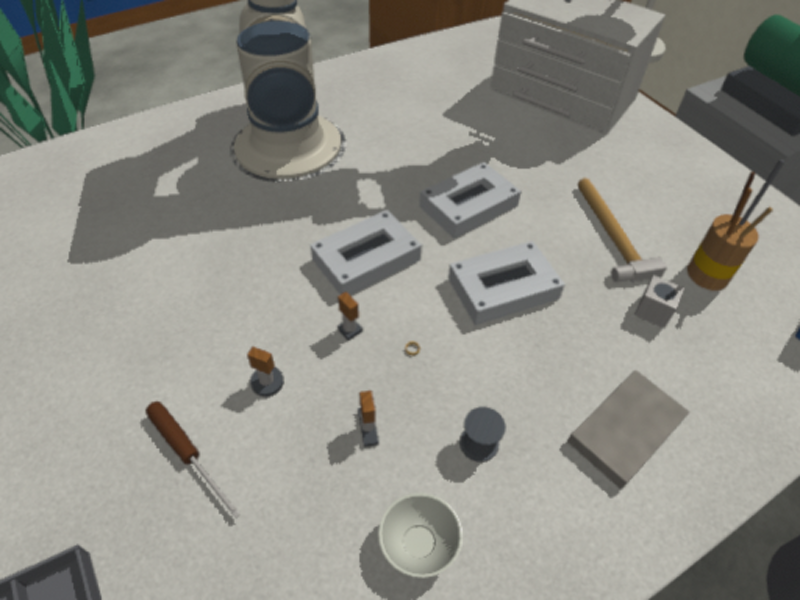

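The top view shows three plates with corner bolts, centred near (252,268), (182,435) and (390,413). The T stud's grip is at (520,175) with its foot end at (508,205). The square stud is at (470,310) and the round stud at (595,295). Next I measure them from the depth map.

```bash
python3 - <<'E'
from h import *
import pickle
F=pickle.load(open("F.pkl","rb"));f=F["top"]
K=np.array([[f["fx"],0,f["cx"]],[0,f["fy"],f["cy"]],[0,0,1]])
R=np.array(f["R"]);t=np.array(f["t"])
v,u=np.mgrid[:384,:512]
p=cv2.undistortPoints(np.stack([u.ravel(),v.ravel()],1).astype(float)[:,None],K,np.array(f["dist_coeffs"]))[:,0]
d=f["z_map"].ravel()[:,None]
W=((np.c_[p,np.ones(len(p))]*d-t)@R).reshape(384,512,3)
np.save("W.npy",W)
print("cam",-R.T@t)
def rect(mask,n,mn):
    k,L,st,c=cv2.connectedComponentsWithStats(mask.astype(np.uint8))
    for i in range(1,k):
        if st[i,4]<mn: continue
        P=W[L==i]
        r=cv2.minAreaRect((P[:,:2]*1000).astype(np.float32))
        print(n,st[i],P[:,2].mean().round(4),[np.round(x,1) for x in r],"rad",np.hypot(*r[0]))
z=W[...,2]
rect((z>.031)&(z<.040),"plate",500)
rect((z>.070)&(z<.078),"grip",25)
rect((z>.007)&(z<.013),"foot",25)
# slot floors of plates
bl=f["color"]
for c in[(252,268),(182,435),(390,413)]:
    print(c,world(f,c[0]*.64,c[1]*.64,.036))
E
```

```text
cam [ 0.37231442 -0.01390534  0.7223036 ]
plate [ 111  136   96   69 3882] 0.0347 [array([515. , 152.2]), array([152.6, 100.1]), np.float64(81.3)] rad 536.9818664572209
plate [ 204  233   90   65 4302] 0.0348 [array([353.5, -11. ]), array([101.6, 149.8]), np.float64(4.5)] rad 353.636939210283
plate [  70  245   92   67 4384] 0.0346 [array([326.5, 213.6]), array([100.4, 151.8]), np.float64(5.3)] rad 390.1263277481685
grip [328 100  13  18 154] 0.0726 [array([ 622.4, -151.2]), array([15.9, 29.6]), np.float64(70.9)] rad 640.467623054256
grip [380 175  19  19 174] 0.0726 [array([ 493.7, -241.9]), array([30.2, 16.2]), np.float64(40.6)] rad 549.731356577275
grip [298 187  12  19 171] 0.0727 [array([ 469.4, -100.1]), array([30. , 15.8]), np.float64(9.7)] rad 479.9821190869037
foot [414  14   9  35  61] 0.0098 [array([ 807.3, -324.1]), array([69.5,  7.9]), np.float64(10.0)] rad 869.941683357743
foot [321  25  34  31 396] 0.0098 [array([ 784.5, -171.3]), array([61.5, 62.4]), np.float64(19.7)] rad 802.9686894127665
foot [424  42  58   7  92] 0.0102 [array([ 779.1, -390.3]), array([  3.4, 109.4
[... 673 characters left out ...]
[482.5, 391.5]), array([  4.2, 211.7]), np.float64(73.4)] rad 621.3715702354643
foot [441 159   8  24  35] 0.011 [array([ 533. , -364.9]), array([44.1,  2.3]), np.float64(11.3)] rad 645.9639476637199
foot [365 178  24  25 250] 0.0091 [array([ 492.1, -237.8]), array([44.7, 35.5]), np.float64(25.1)] rad 546.5356743383419
foot [449 187  11  25  37] 0.0107 [array([ 480.1, -378.2]), array([46.3,  4.8]), np.float64(20.9)] rad 611.2040465207336
foot [291 194  17  16  79] 0.009 [array([469.6, -99.4]), array([27.9, 26.7]), np.float64(10.3)] rad 480.0444707500797
(252, 268) [0.51103989 0.14714679 0.036     ]
(182, 435) [0.32519464 0.21023491 0.036     ]
(390, 413) [ 0.35419449 -0.01339248  0.036     ]
```

>>> move_arm(series=[[-0.04,-0.0363,0,0,1],[-0.04,-0.0363,0,0,1],[-0.04,-0.0363,0,0,1],[-0.04,-0.0363,0,0,1],[-0.04,-0.0363,0,0,1],[-0.04,-0.0363,0,0,1],[-0.04,-0.0363,0,0,1],[-0.04,-0.0363,0,0,1],[-0.04,-0.0363,0,0,1],[-0.04,-0.0363,0,0,1],[-0.04,-0.0363,0,0,1],[-0.04,-0.0363,0,0,1],[-0.04,-0.0363,0,0,1],[-0.04,-0.0363,0,0,1],[-0.04,-0.0363,0,0,1],[-0.04,-0.0363,0,3.8,1],[0,0,0,0,1],[0,0,0,0,1]])

```text
clock: 2.35
position: [0.6221, -0.1507, 0.2445]
ee_rot: [0.166, 0.986, 0.0, -0.001]
force: [0.5, 0.3, 1.2]
gripper_width: 1.0
finger_force: 0.0
```

```bash
python3 - <<'E'
from h import *
f=env.grab_frame("wrist"); save("pics/w1.png",f)
K=np.array([[f["fx"],0,f["cx"]],[0,f["fy"],f["cy"]],[0,0,1]])
R=np.array(f["R"]);t=np.array(f["t"])
v,u=np.mgrid[:384,:512]
p=cv2.undistortPoints(np.stack([u.ravel(),v.ravel()],1).astype(float)[:,None],K,np.array(f["dist_coeffs"]))[:,0]
W=((np.c_[p,np.ones(len(p))]*f["z_map"].ravel()[:,None]-t)@R).reshape(384,512,3)
z=W[...,2]
for lo,hi in((.069,.079),(.006,.014)):
    k,L,st,c=cv2.connectedComponentsWithStats(((z>lo)&(z<hi)&(f["z_map"]>0)).astype(np.uint8))
    for i in range(1,k):
        if st[i,4]<150: continue
        P=W[L==i]; print(st[i],P[:,2].mean(),cv2.minAreaRect((P[:,:2]*1000).astype(np.float32)))
s=env.read_state();print(s["q"],s["ee_rot"])
E
```

```text
[235   0  28  35 570] 0.07461667797523866 ((471.436279296875, -100.13548278808594), (28.935626983642578, 16.174495697021484), 9.72736644744873)
[110  77  34  29 508] 0.07452981535052418 ((495.07098388671875, -242.23202514648438), (30.27908706665039, 16.086515426635742), 37.40859603881836)
[244 165  14  27 370] 0.07470501154305823 ((623.4526977539062, -151.48878479003906), (14.62792682647705, 29.23271369934082), 70.88455200195312)
[402   0   8  57 202] 0.010030402022124782 ((525.1095581054688, 74.52182006835938), (6.323212623596191, 60.80683135986328), 85.6413803100586)
[447   0  51  11 281] 0.00758468240643245 ((525.3268432617188, 154.18038940429688), (57.94248580932617, 10.278863906860352), 73.15428924560547)
[234  25  31  27 259] 0.010529034780129936 ((470.75152587890625, -99.90361022949219), (28.056764602661133, 27.957151412963867), 10.109556198120117)
[133  76  35  39 687] 0.010726034274616526 ((495.7912292480469, -240.1166229248047), (41.34626007080078, 45.08567810058594), 65.86325073242188)
[ 31 108  56  70 157] 0.01124483296215498 ((510.0428771972656, -372.2357482910156), (101.1202621459961, 8.685348510742188), 9.934678077697754)
[243 148  16  20 232] 0.010663807265039382 ((610.2698974609375, -146.81153869628906), (19.967472076416016, 25.25328254699707), 70.79277801513672)
[432 174  80  92 446] 0.010050673022864588 ((779.6334228515625, 106.0650634765625), (68.79608154296875, 144.5950927734375), 49.01008224487305)
[  0 242  33  43 245] 0.010191637890432615 ((645.3363647460938, -520.64697265625), (72.57257080078125, 11.683614730834961), 7.109141826629639)
[255 258  40  35 849] 0.010105901246656253 ((785.7097778320312, -170.41700744628906), (57.3223762512207, 57.387359619140625), 71.14885711669922)
[-2.90137274e-01  2.01063491e-01  1.11009716e+00  3.90931051e-04
  1.83078665e+00 -1.52760357e+00] [ 1.65844977e-01  9.86151802e-01  2.09305927e-04 -1.52706618e-04]
```

View pics/w1.png

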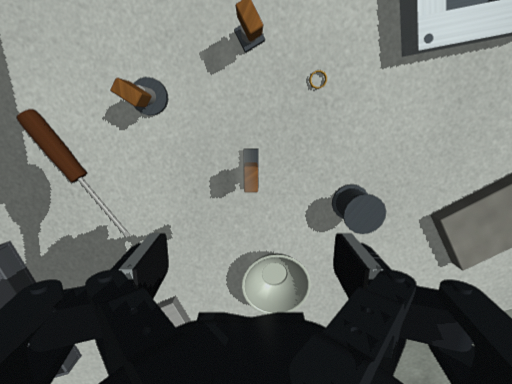

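The wrist view shows the T stud's grip at (251,178), with the foot end at (251,157), lined up with the closing direction. I descend and grip.

>>> move_arm(series=[[-0.001,0,0.045,0,1],[0,0,0.045,0,1],[0,0,0.045,0,1],[0,0,0.035,0,1],[0,0,0.0165,0,1],[0,0,0,0,1],[0,0,0,0,-1],[0,0,0,0,-1],[0,0,0,0,-1],[0,0,0,0,-1],[0,0,0,0,-1],[0,0,0,0,-1],[0,0,0,0,-1],[0,0,0,0,-1]], squeeze=60)

```text
clock: 4.15
position: [0.6236, -0.1512, 0.0595]
ee_rot: [0.166, 0.986, -0.0, 0.001]
force: [-0.5, 0.0, 5.7]
gripper_width: 0.179
finger_force: 59.3
```

>>> move_arm(series=[[0,0,-0.02,0,-1],[0,0,-0.04,0,-1],[0,0,-0.04,0,-1],[0,0,0,9.95,-1],[0,0,0,9.95,-1],[0,0,0,9.95,-1],[0,0,0,9.95,-1],[0,0,0,9.95,-1],[0,0,0,9.95,-1],[0,0,0,9.95,-1],[0,0,0,9.95,-1],[0,0,0,0,-1],[0,0,0,0,-1]])

```text
clock: 5.78
position: [0.623, -0.1512, 0.1588]
ee_rot: [0.758, 0.652, -0.0, -0.0]
force: [0.1, 0.3, -2.4]
gripper_width: 0.18
finger_force: 58.4
```

```bash
cat >> h.py <<'E'
def cloud(f):
    K=np.array([[f["fx"],0,f["cx"]],[0,f["fy"],f["cy"]],[0,0,1]])
    R=np.array(f["R"]);t=np.array(f["t"])
    v,u=np.mgrid[:384,:512]
    p=cv2.undistortPoints(np.stack([u.ravel(),v.ravel()],1).astype(float)[:,None],K,np.array(f["dist_coeffs"]))[:,0]
    return ((np.c_[p,np.ones(len(p))]*f["z_map"].ravel()[:,None]-t)@R).reshape(384,512,3)
E
python3 - <<'E'
from h import *
f=env.grab_frame("wrist"); save("pics/w2.png",f); W=cloud(f); np.save("W2.npy",W)
s=env.read_state();print(s["q"],s["position"],s["ee_rot"],s["finger_force"],s["force"])
E
```

```text
[-2.90956528e-01  2.01942546e-01  1.26194931e+00 -2.91316065e-05
  1.67812129e+00 -1.41105763e-01] [ 0.62308816 -0.15110489  0.15877402] [ 7.58054615e-01  6.52191042e-01 -1.25540431e-04 -1.69269733e-04] 58.44407379627228 [ 0.11654481 -0.90090664 -1.50761954]
```

View pics/w2.png

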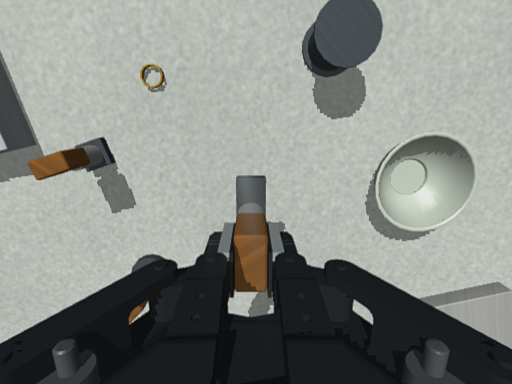

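The wrist view shows the stud held straight in the fingers, foot end at (251,190). Now I carry it over the far plate.

>>> move_arm(series=[[0.0354,-0.0191,0,0,-1],[0.0354,-0.0191,0,0,-1],[0.0354,-0.0191,0,0,-1],[0.0354,-0.0191,0,0,-1],[0.0354,-0.0191,0,0,-1],[0.0354,-0.0191,0,0,-1],[0.0354,-0.0191,0,0,-1],[0.0354,-0.0191,0,0,-1],[0,0,0,0,-1],[0,0,0,0,-1]])

```text
clock: 7.08
position: [0.5153, 0.1517, 0.1589]
ee_rot: [0.758, 0.652, -0.0, 0.0]
force: [0.8, -0.5, -1.6]
gripper_width: 0.176
finger_force: 58.9
```

```bash
python3 - <<'E'
from h import *
f=env.grab_frame("wrist"); save("pics/w3.png",f); W=cloud(f); np.save("W3.npy",W)
import pickle; pickle.dump(f,open("f3.pkl","wb"))
g=env.grab_frame("scene"); save("pics/s3.png",g)
s=env.read_state();print(s["q"],s["position"],s["ee_rot"],s["finger_force"],s["force"])
E
```

```text
[ 2.21960503e-01 -7.79614035e-02  1.55322735e+00 -4.25402806e-04
  1.66634297e+00  3.75083193e-01] [0.51556409 0.15106517 0.1587827 ] [ 7.59132755e-01  6.50935800e-01 -1.06249012e-04  1.83323383e-04] 58.942673206329346 [-0.72426275  0.05188102 -1.49645389]
```

View pics/w3.png

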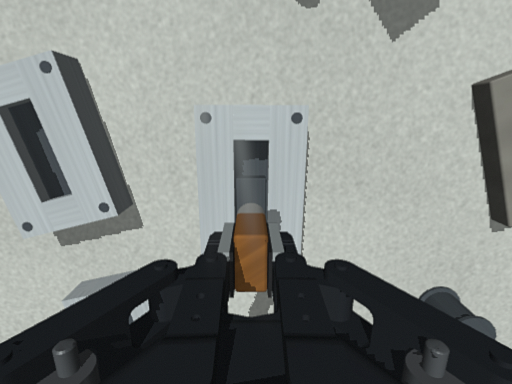

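The wrist view shows the foot above the slot. The slot's edges are at columns 234 and 269, its far end at row 140, and the bolts at (205,118) and (297,118).

```bash
python3 - <<'E'
from h import *
import pickle
f=pickle.load(open("f3.pkl","rb")); a=np.radians(81.3)
p=np.array([.5155,.1514]); X=np.array([np.cos(a),np.sin(a)]); Y=np.array([np.sin(a),-np.cos(a)])
def q(u,v,z):
    w=world(f,u,v,z); d=w[:2]-p; print((u,v,z),w.round(4),"tool x,y mm",(d@X*1e3).round(1),(d@Y*1e3).round(1))
for u,v in [(233.5,145),(269,145),(233.5,175),(269,175),(251,140),(205,118),(297,118),(195,107),(308,105),(199,200),(305,200)]: q(u,v,.036)
for u in (236,266): q(u,177,.11)
W=np.load("W3.npy"); print(W[185,251],W[110,251])
E
```

```text
(233.5, 145, 0.036) [0.5069 0.1934 0.036 ] tool x,y mm 40.2 -14.8
(269, 145, 0.036) [0.5387 0.1886 0.036 ] tool x,y mm 40.2 17.3
(233.5, 175, 0.036) [0.5023 0.1661 0.036 ] tool x,y mm 12.5 -15.3
(269, 175, 0.036) [0.535  0.1611 0.036 ] tool x,y mm 12.6 17.8
(251, 140, 0.036) [0.5232 0.1954 0.036 ] tool x,y mm 44.7 1.0
(205, 118, 0.036) [0.486  0.2205 0.036 ] tool x,y mm 63.8 -39.6
(297, 118, 0.036) [0.5662 0.2082 0.036 ] tool x,y mm 63.9 41.6
(195, 107, 0.036) [0.4792 0.2309 0.036 ] tool x,y mm 73.1 -47.9
(308, 105, 0.036) [0.5769 0.2177 0.036 ] tool x,y mm 74.8 50.7
(199, 200, 0.036) [0.4658 0.1471 0.036 ] tool x,y mm -11.8 -48.5
(305, 200, 0.036) [0.5657 0.1318 0.036 ] tool x,y mm -11.8 52.5
(236, 177, 0.11) [0.5106 0.1793 0.11  ] tool x,y mm 26.8 -9.1
(266, 177, 0.11) [0.5301 0.1763 0.11  ] tool x,y mm 26.8 10.7
[0.5195589  0.17256509 0.1105085 ] [0.5271346  0.22104152 0.03706346]
```

>>> move_arm(series=[[0,0.0005,0.04,0,-1],[0,0,0.015,0,-1],[0,0,0.008,0,-1],[0,0,0.008,0,-1],[0,0,0.008,0,-1],[0,0,0.008,0,-1],[0,0,0.0045,0,-1],[0,0,0,0,-1],[0,0,0,0,-1]])

```text
clock: 8.3
position: [0.5159, 0.152, 0.0676]
ee_rot: [0.759, 0.651, 0.0, 0.0]
force: [0.1, -1.3, -2.6]
gripper_width: 0.176
finger_force: 58.9
```

>>> move_arm(series=[[0,0,0.0013,0,-1],[0,0,0,0,-1],[0,0,0,0,-1],[0,0,0,-9,-1],[0,0,0,-9,-1],[0,0,0,-9,-1],[0,0,0,-9,-1],[0,0,0,-9,-1],[0,0,0,-9,-1],[0,0,0,-9,-1],[0,0,0,-9,-1],[0,0,0,-9,-1],[0,0,0,-9,-1],[0,0,0,0,-1],[0,0,0,0,-1]])

```text
clock: 10.18
position: [0.5157, 0.1519, 0.066]
ee_rot: [0.078, 0.997, 0.0, 0.0]
force: [-0.1, 1.0, -2.9]
gripper_width: 0.176
finger_force: 59.0
```

```bash
python3 - <<'E'
from h import *
f=env.grab_frame("wrist"); save("pics/w4.png",f)
E
```

```text
(no output)
```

View pics/w4.png

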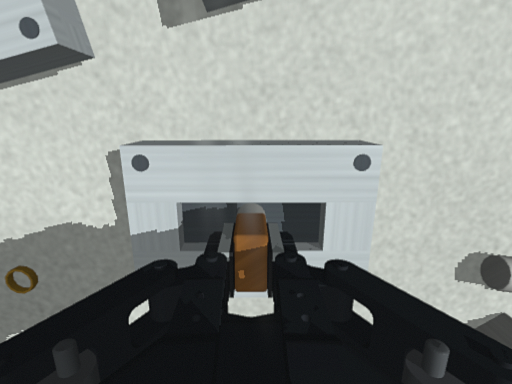

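The view shows the grip at (251,245) straight across the slot, whose opening spans columns 180–325. I release and rise.

>>> move_arm(series=[[0,0,0.0004,0,-1],[0,0,0,0,-0.5],[0,0,0,0,-0.3],[0,0,0,0,0],[0,0,0,0,0.5],[0,0,0,0,1],[0,0,0,0,1],[0,0,0,0,1],[0,0,0,0,1],[0,0,-0.02,0,1],[0,0,-0.04,0,1],[0,0,-0.04,0,1],[0,0,-0.04,0,1],[0,0,0,0,1],[0,0,0,0,1],[0,0,0,0,1]])

```text
clock: 12.22
position: [0.5152, 0.1518, 0.2043]
ee_rot: [0.076, 0.997, -0.0, -0.001]
force: [-0.2, 1.0, 1.0]
gripper_width: 1.005
finger_force: 0.0
```

```bash
python3 - <<'E'
from h import *
f=env.grab_frame("wrist"); save("pics/w5.png",f); W=cloud(f); z=W[...,2]
k,L,st,c=cv2.connectedComponentsWithStats(((z>.074)&(z<.086)&(f["z_map"]>0)).astype(np.uint8))
for i in range(1,k):
    if st[i,4]<150: continue
    P=W[L==i]; print(st[i],P[:,2].mean(),cv2.minAreaRect((P[:,:2]*1000).astype(np.float32)))
E
```

```text
[243 172  17  32 532] 0.08058958478924286 ((515.9044799804688, 151.56051635742188), (15.443074226379395, 29.793447494506836), 81.1059799194336)
```

View pics/w5.png

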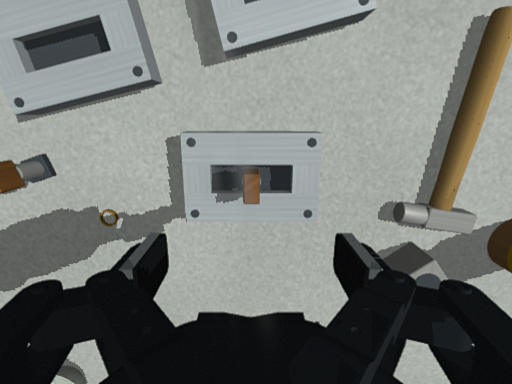

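The stud stands upright at (251,185) in the middle of the slot. Its grip top is at 80.6 mm, so it is seated, and it lies across the slot. The gripper is clear.

```bash
python3 -c "
from cell import env; print(env.close_job())"
```

```text
the job is handed in; nothing more can be done
None
```

The T-foot stud is seated on the chamber floor of the farthest plate, turned across the slot and released, with the other two studs left alone; the job is handed in (its verdict was not shown).

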